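# Rock the seized swing clamp free and tray the steel plug

## Robot

A 6-joint arm with a two-finger parallel gripper is mounted at the origin on the work surface. World frame = base frame: x ahead of the robot, y to its left, z up, the work surface at z = 0. Lengths are in m, angles in rad, forces in N, time in s.
With the tool pointing down it reaches from about 0.225 to 0.875 m from the base axis. Payload 3.4 kg.
Tool frame: the origin (TCP) lies between the finger pads; the fingertips stand 19 mm ahead of it and the grasp point (between the pads) is the TCP (manip.tip_reach is the distance from the TCP to the fingertips, in m); z points along the fingers, x is the direction in which the jaws open and shut, and the axes are right-handed (so a half turn about z gives the same grasp; the last joint's range is limited). The gripper opens to 85 mm and grips with 20 to 120 N. Pads are 22 mm wide; open, the fingers measure 114 mm over their backs; the gripper's body (76 mm by 85 mm) begins 54 mm behind the grasp point. The pads swing forward as they close: fully open they stand 13 mm farther back than shut.
Start: joints at [-1.283, 0.276, 1.505, -0, 1.361, -0.121], TCP at [0.229, -0.528, 0.25] pointing down, gripper open.
Joint ranges: [-2.89, 2.89], [-0.75, 2.08], [0.22, 2.7], [-1.18, 4.32], [0.11, 2.71], [-2.7, 2.7]. Speed limits (rad/s): [2.57, 2.57, 3.14, 3.14, 3.14, 3.14].

## Interface

Orientations are given as a unit quaternion [w, x, y, z].
In Python, from rig import manip gives the robot as it stands.
- The arm moves only by the tool send_rows, never from a script. Its arguments are lists of equal length, an entry for each row: "delta_pos": the shift along the tool's x, y, z normalised to -1 to 1, where 1 is 40 cm, a list of three; "angular": the turn, a rotation vector about the tool's x, y, z normalised to -1 to 1, where 1 is 0.08 rad, a list of three. A call has 1 to 5 rows; each row shifts and turns the commanded pose from where the row before left it, along the tool's axes as they then stand; what a row does not reach is not made up. A row lasts 1/12 s, in which the tool goes at most 41.7 mm and 7.16 degrees, less where a joint would pass 70% of its speed; a pose out of reach is approached as far as the arm can. A call with a number of a shift or a turn outside -1 to 1 is refused whole. A call with a gripper value outside its range is refused whole. "hand" is the finger opening in mm, from 0 to 85.4, set as the call begins (left out, the last holds). The fingers move at their own pace and stop on an object; "squeeze" is the grip in N (left out, the last holds). Time passes only in rows, so rows that do not move let the fingers close. It gives the time, the measured TCP pose, the force and the opening at its end, in the units of the state.
- manip.get_state(): the state, without advancing time (a new reading comes with each control period).
- manip.get_image(name): name is "scene" or "top" or "wrist"; returns the picture (384x512x3 uint8, blue, green, red); there is no depth.
- manip.calibration(name): a dict with "fx", "fy", "cx", "cy" (pixels), "camera_from_world" (4x4, takes a point from world to camera coordinates). Camera axes: x right, y up, looking along -z (the intrinsics and any distortion apply to the point x, -y, -z); pixel columns grow to the right and rows downward; lengths in m; the calibration is good to about 2 mm. A picture is of the moment at which its call begins: read the wrist's pose just before it. calibration takes no time and is no camera call; for the wrist camera it gives the pose at the moment of the call.
- manip.sign_off(): hands the job in, once; it reports no verdict.
The state is a dict: "clock": time; "qpos": joint angles; "qd": joint speeds; "effort": joint torques, N m; "position": TCP position; "ee_rot": TCP orientation; "contact_force": force on the tool from outside, world axes, zero at the start; "moment": the same for the moment, N m; "width": finger opening in m.
Only numpy, scipy, OpenCV 4.12 (cv2) and the standard library are available. Lean on these libraries where they do the work, as an engineer would, in place of code of your own. Each camera call takes 0.05 s, during which the arm holds its last target.

## Task

The swing clamp holding the steel plug in its fixture has rusted tight. Turn its T-handle back and forth in small arcs, reversing each time it binds and never forcing it (the rubber bush under the handle tears if the handle is wound much past the tongue), until it breaks free and the tongue can be swung anticlockwise well clear of the plug. Then lift the plug out, set it down without dropping it, standing flat in the empty compartment of the parts tray, and leave everything else where it is.

Things in the scene. Friction and masses are not known exactly. Their poses are not given: they have to be found in the camera images.
- handle_grip (a point): Centre of the clamp's dark steel T-handle, a bar 60 mm long (its y axis), 12 mm thick (x), 28 mm high (z), 60 mm above the table, underside at 46 mm. It turns about the vertical through this point, on a rubber bush: it winds up against the tongue like a spring of 1.5 N m per rad, and the bush tears beyond 0.22 rad (0.33 N m).
- tongue (a point): Tip of the clamp's tongue, a steel finger 18 mm wide, 8 mm thick, reaching 76 mm from the handle's axis along its own y axis, 28 mm above the table. Unwound, its axes are parallel to the handle's. At the start it lies over the plug's flange.
- clamp (a joint): Tongue angle in rad, near 0 at the start, growing anticlockwise from above; clear of the plug above 0.55, end stop 1.45. Seized, it turns 0.1 to 0.2 rad either way, then stops dead; reaching the stops by turns, first the anticlockwise one, widens the play in steps: after some four strokes it swings anticlockwise freely. Moving friction 0.03 to 0.08 N m.
- fixture: Grey steel holding fixture, fixed to the table: base 86 mm (x) by 190 mm (y), 14 mm thick; origin on the table under its centre. The clamp's axis stands at its y = -45 mm, the plug's nest at its y = +45 mm: a rim of 34 mm inner radius, 6 mm high, on the base.
- plug_center (a point): Centre of the loose bright steel plug (half-way up): a flange 64 mm in diameter and 8 mm thick at the bottom, with an upright stem 16 mm in diameter, whole height 44 mm; about 0.2 kg. In the nest its underside is 14 mm above the table.
- plug: The same steel plug; origin at the centre of its underside, z up its stem.
- tray: Grey parts tray, fixed in place: 120 mm (x) by 204 mm (y), walls 24 mm high and 4 mm thick, floor 4 mm, one partition at y = 0; origin on the table under its centre. The compartment at its y < 0 holds a rubber plug, the one at y > 0 is empty.
- tray_empty (a point): Centre of the floor of the empty compartment (112 mm by 96 mm inside), 4 mm above the table; axes as the tray's.
- big_plug: Bystander: black rubber plug 68 mm in diameter, 12 mm high, in the tray's other compartment; origin at the centre of its underside.
- mid_plug: Bystander: black rubber plug 48 mm in diameter, 12 mm high, lying beside the fixture; origin at the centre of its underside.
- grommet: Bystander: black rubber ring 44 mm in diameter, 14 mm high, lying beside the fixture; origin at the centre of its underside.
- flat_plug: Bystander: black rubber plug 60 mm in diameter, 10 mm high, lying beside the tray; origin at the centre of its underside.
- bolt: Bystander: brass bolt standing on its head, 20 mm in diameter, 34 mm high, beside the tray; origin at the centre of its underside.
- grease: Bystander: jar 50 mm in diameter, 60 mm high, behind and between the fixture and the tray; origin at the centre of its underside.
Not all that is in view belongs to the job. What is shaped like the plug but orange or yellow is not meant. Of the things shaped like the tray, the grey one is meant.

How it is judged:
By the outcome, as a careful person would: the job done as asked, in the order asked, and still so for the second after the job is handed in, with the robot touching nothing.
It also fails if it takes over 72 s, if anything falls off the work surface, if the arm or the gripper's body presses on something with over 40 N, if the wrist force passes 120 N, or if a joint passes its speed limit or range.

## Working session

There is one attempt and no reset: what is moved stays moved. The work goes in short steps, Python scripts to look and compute and a tool call to move; the robot and the scene stay as the last step left them, time stands still between calls to the robot, and variables do not carry over. Pictures are saved under pics/ and viewed, and the job is handed in when it is done.

Besides the shell and the picture viewer there is one more tool, called after ">>>" in YAML: its name, and indented under it one key for each argument. send_rows: Moves the arm, as the interface text tells. Scaled input: -1 to 1 covers 40 cm each way for a shift and 0.08 rad each way for a turn. Its arguments: {"type":"object","properties":{"delta_pos":{"type":"array","items":{"type":"array","items":{"type":"number"}}},"angular":{"type":"array","items":{"type":"array","items":{"type":"number"}}},"hand":{"type":"number"},"squeeze":{"type":"number"}},"required":["delta_pos","angular"]}

```bash
mkdir -p pics; ls; python3 - <<'E'
from rig import manip
import cv2
print(manip.get_state())
for n in("scene","top","wrist"):
    c=manip.calibration(n); print(n,c)
    cv2.imwrite(f"pics/a_{n}.png",manip.get_image(n))
E
```

```text
pics
{'clock': 0.0, 'qpos': array([-1.28301362e+00,  2.76602240e-01,  1.50611699e+00,  1.12104220e-05,
        1.36069644e+00, -1.21017621e-01]), 'qd': array([-9.20577638e-05, -2.04251127e-03, -9.45110836e-04,  2.22676531e-03,
       -2.12431360e-03,  4.36151690e-04]), 'effort': array([-1.08752061e-03, -4.16767645e+01, -2.45801532e+01, -5.85207249e-05,
        1.11244130e-02,  3.23514587e-05]), 'position': array([ 0.22841852, -0.52715648,  0.24944198]), 'ee_rot': array([-5.92799514e-04,  8.35914313e-01, -5.48859208e-01, -6.92436661e-04]), 'contact_force': array([-0.21515512, -0.18696576,  0.05689996]), 'moment': array([-0.03016652,  0.00977484,  0.00661907]), 'width': 0.0856336894959252}
scene {'fx': 435.9728184477025, 'fy': 435.9728184477025, 'cx': 257.35159347952873, 'cy': 186.3576520049234, 'camera_from_world': array([[-1.96226103e-01,  9.80558559e-01, -4.78225869e-04,
         1.24063320e-01],
       [-7.52608976e-01, -1.50296932e-01,  6.41085456e-01,
         3.12457865e-01],
       [ 6.28549955e-01,  1.26157618e-01,  7.67469354e-01,
        -1.36761897e+00],
       [ 0.00000000
[... 213 characters left out ...]
11e-02, -9.99820222e-01, -5.21131402e-04,
        -2.23383081e-02],
       [ 9.97168456e-01,  1.88657080e-02,  7.27953004e-02,
        -4.98948125e-01],
       [-7.27723820e-02, -1.89941218e-03,  9.97346767e-01,
        -1.14882262e+00],
       [ 0.00000000e+00,  0.00000000e+00,  0.00000000e+00,
         1.00000000e+00]])}
wrist {'fx': 296.1785173418835, 'fy': 296.1785173418835, 'cx': 251.09897403494483, 'cy': 196.23893666657727, 'camera_from_world': array([[ 0.39765025, -0.91753527, -0.00182063, -0.573852  ],
       [ 0.86925762,  0.37736091, -0.31935863,  0.04126725],
       [ 0.29370984,  0.12541045,  0.94763218, -0.38190061],
       [ 0.        ,  0.        ,  0.        ,  1.        ]])}
```

View pics/a_top.png

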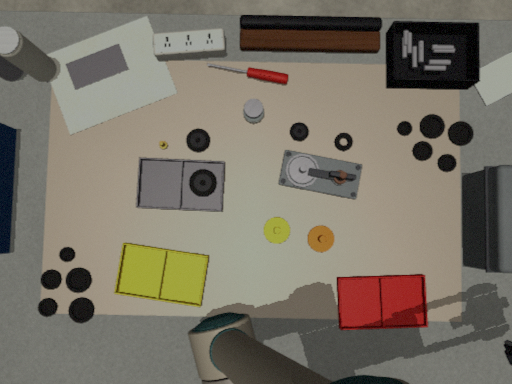

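View pics/a_scene.png

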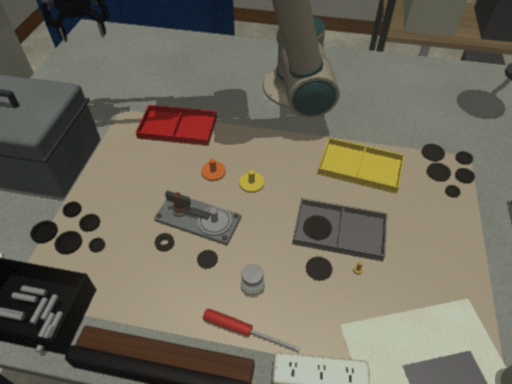

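View pics/a_wrist.png

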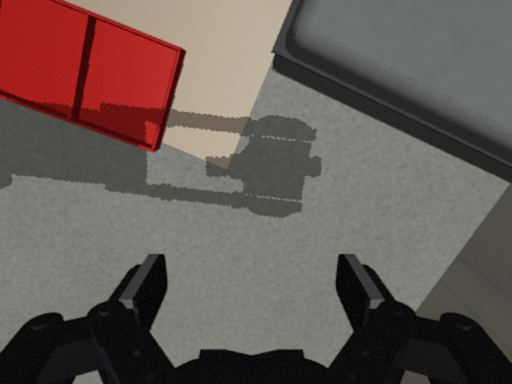

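The top view shows the grey fixture near (320,174) with the bright plug's flange at (302,170). The handle is near (342,177), and the grey tray near (181,184) has its left compartment empty. The yellow disc (277,230) and orange disc (321,238) are decoys, as are the red and yellow trays. I'll confirm this in an enlarged crop.

```bash
python3 - <<'E'
import cv2
a=cv2.imread("pics/a_top.png")
c=cv2.resize(a[140:210,265:375],None,fx=7,fy=7,interpolation=cv2.INTER_CUBIC);cv2.imwrite("pics/b1.png",c)
c=cv2.resize(a[145:225,125:235],None,fx=7,fy=7,interpolation=cv2.INTER_CUBIC);cv2.imwrite("pics/b2.png",c)
a=cv2.imread("pics/a_scene.png")
c=cv2.resize(a[180:250,145:255],None,fx=7,fy=7,interpolation=cv2.INTER_CUBIC);cv2.imwrite("pics/b3.png",c)
E
```

```text
(no output)
```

View pics/b1.png

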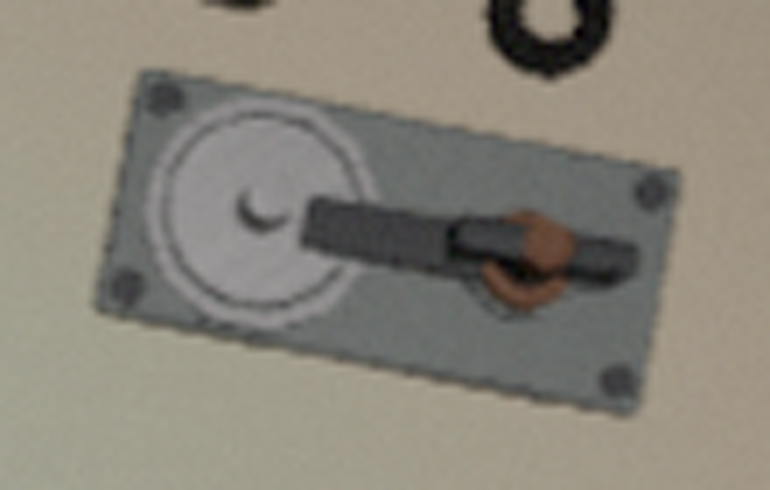

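View pics/b2.png

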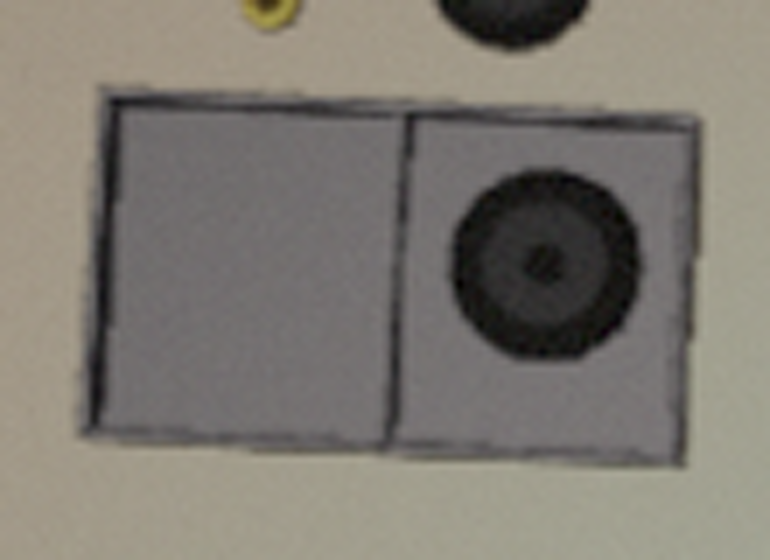

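View pics/b3.png

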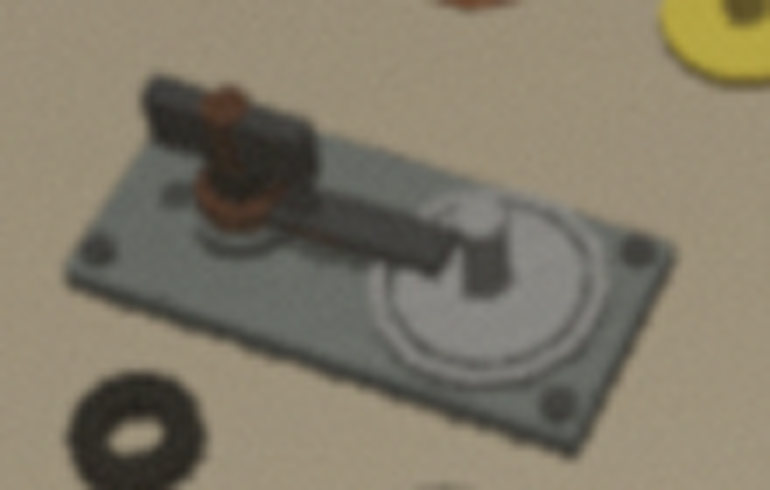

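```bash
cat > h.py <<'E'
from rig import manip
import numpy as np, cv2
from scipy.spatial.transform import Rotation as R
def ray(cal,u,v):
    T=cal["camera_from_world"];Rm=T[:3,:3];o=-Rm.T@T[:3,3]
    d=Rm.T@np.array([(u-cal["cx"])/cal["fx"],-(v-cal["cy"])/cal["fy"],-1.]);return o,d
def onz(cal,u,v,z):
    o,d=ray(cal,u,v);return o+d*(z-o[2])/d[2]
def proj(cal,p):
    q=cal["camera_from_world"]@np.r_[p,1];return cal["cx"]-cal["fx"]*q[0]/q[2],cal["cy"]+cal["fy"]*q[1]/q[2]
def pose():
    s=manip.get_state();q=s["ee_rot"];return s,R.from_quat([q[1],q[2],q[3],q[0]])
E
python3 - <<'E'
from h import *
np.set_printoptions(precision=4,suppress=True)
c=manip.calibration("top")
def P(pts,off,z): return np.array([onz(c,x/7+off[0]-.43,y/7+off[1]-.43,z) for x,y in pts])
f=P([(140,70),(680,172),(636,415),(97,312)],(265,140),.014);print(f,f.mean(0))
for i in range(4):print(np.linalg.norm(f[i]-f[i-1]))
v=f[0]+f[3]-f[1]-f[2]; yf=np.arctan2(-v[0],v[1]);print("fix yaw",yf)
m=f.mean(0);u=np.array([-np.sin(yf),np.cos(yf)])
print("clamp axis",m[:2]-.045*u,"nest",m[:2]+.045*u)
h=P([(452,237),(636,263)],(265,140),.074);print("handle",h,h.mean(0),np.linalg.norm(h[0]-h[1]));d=h[0]-h[1];print("yaw",np.arctan2(-d[0],d[1]))
t=P([(305,222)],(265,140),.032)[0];print("tongue tip",t)
d=t[:2]-(m[:2]-.045*u);print("tongue yaw",np.arctan2(-d[0],d[1]),np.linalg.norm(d))
print("plug flange",P([(263,212)],(265,140),.022))
t=P([(105,92),(697,120),(683,465),(83,435)],(125,145),.024);print(t,t.mean(0))
for i in range(4):print(np.linalg.norm(t[i]-t[i-1]))
v=t[0]+t[3]-t[1]-t[2]; yt=np.arctan2(-v[0],v[1]);print("tray yaw",yt,"empty",t.mean(0)[:2]+.05*np.array([-np.sin(yt),np.cos(yt)]))
# scene cross-check
c2=manip.calibration("scene")
g=np.array([onz(c2,x/7+145-.43,y/7+180-.43,.074) for x,y in[(155,78),(310,130)]]);print("scene handle top",g,g.mean(0))
g=onz(c2,480/7+145-.43,210/7+180-.43,.058);print("stem top",g)
E
```

```text
[[ 0.6083 -0.0746  0.014 ]
 [ 0.5765 -0.2598  0.014 ]
 [ 0.4929 -0.2451  0.014 ]
 [ 0.5247 -0.0611  0.014 ]] [ 0.5506 -0.1601  0.014 ]
0.08466552285326921
0.18793762873644027
0.08487111722163629
0.18669703126155873
fix yaw -0.17022650668619754
clamp axis [ 0.543  -0.2045] nest [ 0.5582 -0.1158]
handle [[ 0.5456 -0.1734  0.074 ]
 [ 0.5382 -0.2331  0.074 ]] [ 0.5419 -0.2033  0.074 ] 0.06010896107745488
yaw -0.12249787371489393
tongue tip [ 0.5547 -0.1299  0.032 ]
tongue yaw -0.15592939016716825 0.07549043343410003
plug flange [[ 0.5591 -0.1166  0.022 ]]
[[0.5806 0.2703 0.024 ]
 [0.5748 0.069  0.024 ]
 [0.4576 0.071  0.024 ]
 [0.4639 0.2735 0.024 ]] [0.5192 0.1709 0.024 ]
0.11670128389347244
0.20132951389985604
0.11717509928260142
0.2025961527989371
tray yaw -0.029872950463887864 empty [0.5207 0.2209]
scene handle top [[ 0.5377 -0.2313  0.074 ]
 [ 0.5486 -0.175   0.074 ]] [ 0.5432 -0.2032  0.074 ]
stem top [ 0.5578 -0.117   0.058 ]
```

```bash
cat >> h.py <<'E'
def down(yaw):  # tool z down, tool x at world yaw
    return R.from_euler('z',yaw)*R.from_euler('x',np.pi)
def plan(p1,yaw1,n,p0=None,r0=None):
    s,r=pose()
    p=s["position"] if p0 is None else np.array(p0); r=r if r0 is None else r0
    p1=np.array(p1);tot=(r.inv()*down(yaw1)).as_rotvec()
    for i in range(n):
        step=(p1-p)/(n-i); w=(r.inv()*down(yaw1)).as_rotvec()/(n-i)
        d=np.round(r.inv().apply(step)/.4,3);a=np.round(w/.08,2)
        print("%d d=[%.3f,%.3f,%.3f] a=[%.2f,%.2f,%.2f]"%(i,*d,*a))
        p=p+r.apply(d*.4); r=r*R.from_rotvec(a*.08)
    print("end",p.round(4),tot.round(3))
def yawnow():
    s,r=pose();x=r.as_matrix()[:,0];return np.arctan2(x[1],x[0])
E
python3 -c "
from h import *
plan([.5425,-.204,.17],-.15,15)"
```

```text
0 d=[-0.029,-0.069,0.013] a=[-0.00,0.00,-0.84]
1 d=[-0.024,-0.071,0.013] a=[-0.00,0.00,-0.84]
2 d=[-0.019,-0.073,0.013] a=[-0.00,0.00,-0.84]
3 d=[-0.014,-0.074,0.013] a=[-0.00,0.00,-0.84]
4 d=[-0.009,-0.075,0.013] a=[-0.00,0.00,-0.84]
5 d=[-0.004,-0.075,0.013] a=[-0.00,0.00,-0.84]
6 d=[0.001,-0.075,0.014] a=[-0.00,0.00,-0.85]
7 d=[0.006,-0.075,0.013] a=[-0.00,0.00,-0.84]
8 d=[0.011,-0.074,0.014] a=[-0.00,0.00,-0.85]
9 d=[0.016,-0.073,0.013] a=[-0.00,0.00,-0.84]
10 d=[0.021,-0.072,0.014] a=[-0.00,0.00,-0.85]
11 d=[0.026,-0.071,0.013] a=[-0.00,0.00,-0.84]
12 d=[0.030,-0.069,0.014] a=[-0.00,0.00,-0.85]
13 d=[0.035,-0.066,0.013] a=[-0.01,0.00,-0.84]
14 d=[0.040,-0.064,0.014] a=[-0.01,0.01,-0.85]
end [ 0.5426 -0.2039  0.1699] [-1.000e-03  1.000e-03 -1.012e+00]
```

>>> send_rows:
  delta_pos:
    - [-0.029, -0.069, 0.013]
    - [-0.024, -0.071, 0.013]
    - [-0.019, -0.073, 0.013]
    - [-0.014, -0.074, 0.013]
    - [-0.009, -0.075, 0.013]
  angular:
    - [0, 0, -0.84]
    - [0, 0, -0.84]
    - [0, 0, -0.84]
    - [0, 0, -0.84]
    - [0, 0, -0.84]
  hand: 50
  squeeze: 40

```text
clock: 0.57
position: [0.3339, -0.4185, 0.2238]
ee_rot: [-0.0, 0.916, -0.4, -0.0]
contact_force: [0.5, -0.0, -0.5]
width: 0.0498
```

>>> send_rows:
  delta_pos:
    - [-0.004, -0.075, 0.013]
    - [0.001, -0.075, 0.014]
    - [0.006, -0.075, 0.013]
    - [0.011, -0.074, 0.014]
    - [0.016, -0.073, 0.013]
  angular:
    - [0, 0, -0.84]
    - [0, 0, -0.85]
    - [0, 0, -0.84]
    - [0, 0, -0.85]
    - [0, 0, -0.84]

```text
clock: 0.98
position: [0.4386, -0.3109, 0.197]
ee_rot: [-0.0, 0.971, -0.24, -0.0]
contact_force: [0.1, -0.7, 0.5]
width: 0.05
```

>>> send_rows:
  delta_pos:
    - [0.021, -0.072, 0.014]
    - [0.026, -0.071, 0.013]
    - [0.03, -0.069, 0.014]
    - [0.035, -0.066, 0.013]
    - [0.04, -0.064, 0.014]
  angular:
    - [0, 0, -0.85]
    - [0, 0, -0.84]
    - [0, 0, -0.85]
    - [0, 0, -0.84]
    - [0, 0, -0.85]

```text
clock: 1.4
position: [0.5435, -0.2031, 0.1698]
ee_rot: [0.0, 0.997, -0.073, -0.0]
contact_force: [0.2, -0.9, 0.2]
width: 0.0499
```

>>> send_rows:
  delta_pos:
    - [0, 0, 0]
    - [0, 0, 0]
  angular:
    - [0, 0, 0]
    - [0, 0, 0]

```text
clock: 1.57
position: [0.5431, -0.2031, 0.1695]
ee_rot: [-0.0, 0.997, -0.074, -0.001]
contact_force: [-0.4, 0.3, 0.3]
width: 0.0498
```

```bash
python3 - <<'E'
from h import *
c=manip.calibration("wrist");s,r=pose();print(s["position"],yawnow(),s["contact_force"],s["moment"],s["width"],s["clock"])
im=manip.get_image("wrist");cv2.imwrite("pics/c_wrist.png",im)
np.save("c_wrist.npy",np.array([c["fx"],c["fy"],c["cx"],c["cy"],*c["camera_from_world"].ravel()]))
print(proj(c,[.5425,-.204,.074]),proj(c,[.558,-.1165,.058]))
E
```

```text
[ 0.54313684 -0.20308785  0.16945522] -0.14757079861919595 [-0.36688867  0.28011754  0.29716588] [-0.0262088   0.02771004  0.04109362] 0.04983965042344025 1.5667
(np.float64(250.09989673190108), np.float64(207.8065879927798)) (np.float64(253.39125688414364), np.float64(89.38394248770318))
```

View pics/c_wrist.png

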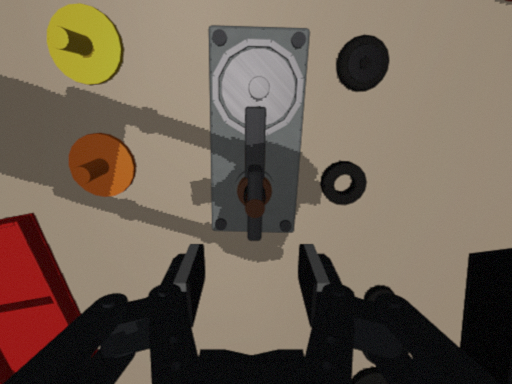

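The wrist view confirms the bright steel plug at (259,88). The tongue points up the image at (256,110), and the handle's top runs from about (256,168) to (255,240). The orange disc (100,165) and yellow disc (85,45) are decoys. The handle looks slightly right of the finger midline, so I'll go closer.

>>> send_rows:
  delta_pos:
    - [0.003, 0, 0.04]
    - [0.002, 0, 0.05]
    - [0, 0, 0.05]
    - [0, 0, 0.025]
    - [0, 0, 0]
  angular:
    - [0, 0, 0]
    - [0, 0, 0]
    - [0, 0, 0]
    - [0, 0, 0]
    - [0, 0, 0]

```text
clock: 2.03
position: [0.5424, -0.2049, 0.1022]
ee_rot: [-0.001, 0.997, -0.076, -0.002]
contact_force: [0.3, -0.0, -0.4]
width: 0.0504
```

```bash
python3 - <<'E'
from h import *
c=manip.calibration("wrist");s,r=pose();print(s["position"],yawnow(),s["contact_force"],s["moment"],s["width"],s["clock"])
im=manip.get_image("wrist");cv2.imwrite("pics/d_wrist.png",cv2.resize(im[:,:],None,fx=1.5,fy=1.5))
print(proj(c,[.5425,-.204,.074]),proj(c,[.558,-.1165,.058]),proj(c,s["position"]))
E
```

```text
[ 0.5423977  -0.20489852  0.10215582] -0.1517834781690311 [ 0.30450939 -0.03456108 -0.43640144] [-0.03943719  0.07102525  0.01711062] 0.05042749293852481 2.0333
(np.float64(250.4894640925726), np.float64(246.30294202308613)) (np.float64(254.54584491818022), np.float64(82.74997360796833)) (np.float64(250.14063468153293), np.float64(275.5827951760866))
```

View pics/d_wrist.png

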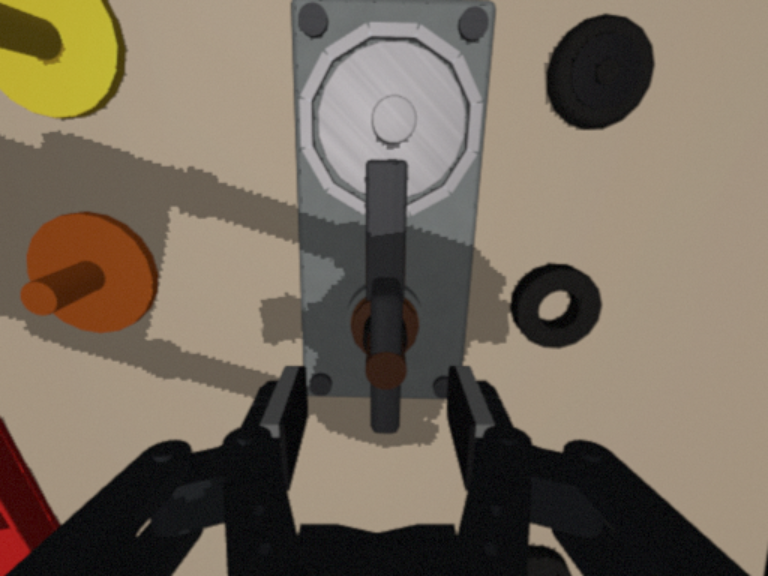

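>>> send_rows:
  delta_pos:
    - [0.005, 0, 0.025]
    - [0.004, 0, 0.025]
    - [0, 0, 0.025]
    - [0, 0, 0.015]
    - [0, 0, 0]
  angular:
    - [0, 0, 0]
    - [0, 0, 0]
    - [0, 0, 0]
    - [0, 0, 0]
    - [0, 0, 0]

```text
clock: 2.5
position: [0.5472, -0.2047, 0.0665]
ee_rot: [-0.001, 0.997, -0.075, -0.002]
contact_force: [0.2, 0.2, -0.3]
width: 0.0496
```

```bash
python3 - <<'E'
from h import *
c=manip.calibration("wrist");s,r=pose();print(s["position"],yawnow(),s["contact_force"],s["moment"],s["width"],s["clock"])
im=manip.get_image("wrist");cv2.imwrite("pics/e_wrist.png",cv2.resize(im[:,:],None,fx=1.5,fy=1.5))
print(proj(c,[.5425,-.204,.074]),proj(c,s["position"]))
s,r=pose();print(s["position"],yawnow(),s["contact_force"],s["moment"],s["width"],s["clock"])
E
```

```text
[ 0.54721023 -0.20466481  0.06652552] -0.14992642422280908 [ 0.22300084  0.15456471 -0.32176432] [-0.07319097 -0.03967276  0.03656452] 0.04962082631492464 2.5
(np.float64(239.75524476429302), np.float64(284.91973667642804)) (np.float64(250.11879207470466), np.float64(275.63003979184657))
[ 0.5476948  -0.20487165  0.06730447] -0.14992130591706937 [-0.26066535  0.10582317 -0.43162284] [-0.05380011 -0.05639088  0.00623675] 0.0500227499170503 2.55
```

View pics/e_wrist.png

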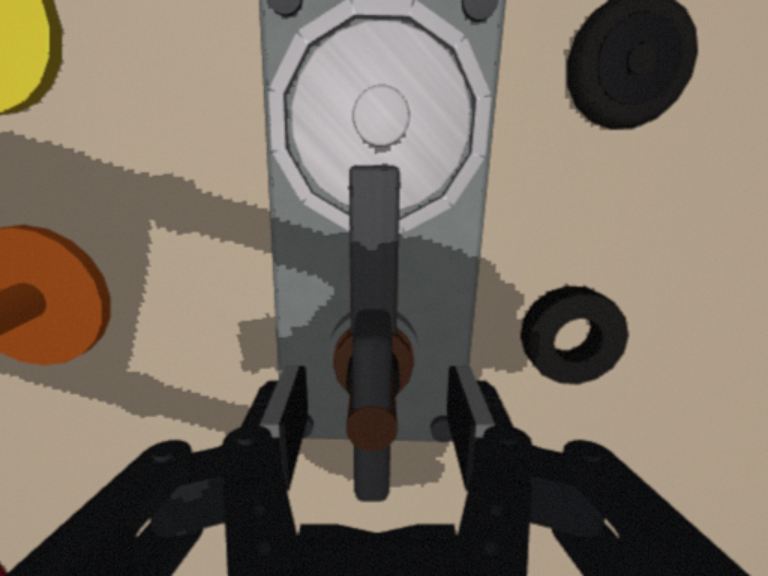

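The handle is now about 1 mm left of the finger midline, so I'll nudge back and close.

>>> send_rows:
  delta_pos:
    - [-0.0025, 0, 0.002]
    - [0, 0, 0]
    - [0, 0, 0]
    - [0, 0, 0]
    - [0, 0, 0]
  angular:
    - [0, 0, 0]
    - [0, 0, 0]
    - [0, 0, 0]
    - [0, 0, 0]
    - [0, 0, 0]
  hand: 5
  squeeze: 40

```text
clock: 2.97
position: [0.5457, -0.2049, 0.068]
ee_rot: [0.0, 0.997, -0.075, -0.002]
contact_force: [-5.3, -0.1, 5.1]
width: 0.011
```

>>> send_rows:
  delta_pos:
    - [0, 0, 0]
    - [0, 0, 0]
  angular:
    - [0, 0, 0]
    - [0, 0, 0]

```text
clock: 3.13
position: [0.5456, -0.2049, 0.068]
ee_rot: [-0.0, 0.997, -0.075, -0.002]
contact_force: [-4.6, -0.6, 4.6]
width: 0.0105
```

```bash
python3 - <<'E'
from h import *
s,r=pose();print(s["position"],yawnow(),s["contact_force"],s["moment"],s["width"],s["clock"])
im=manip.get_image("wrist");cv2.imwrite("pics/f_wrist.png",cv2.resize(im[:,:],None,fx=1.5,fy=1.5))
E
```

```text
[ 0.54563279 -0.20485137  0.067972  ] -0.14956431781614343 [-4.55041876 -0.62426204  4.58059949] [0.01961672 0.82535224 0.00127292] 0.01051562762202016 3.1333
```

View pics/f_wrist.png

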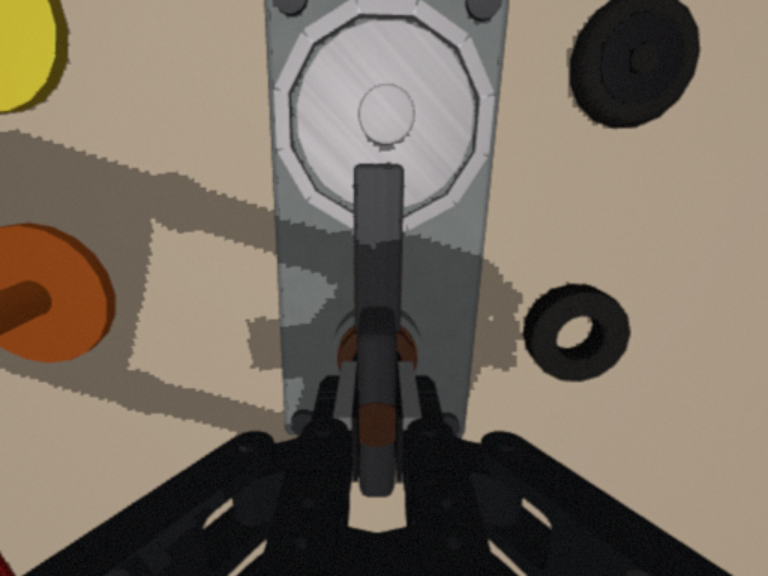

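The grip is firm at about 11 mm, with the pads on both handle faces. Now the first anticlockwise stroke, which is negative about tool z.

>>> send_rows:
  delta_pos:
    - [-0.001, 0, -0.001]
    - [0, 0, 0]
    - [0, 0, 0]
  angular:
    - [0, 0, -0.4]
    - [0, 0, -0.4]
    - [0, 0, -0.2]

```text
clock: 3.43
position: [0.5456, -0.2049, 0.068]
ee_rot: [-0.0, 0.999, -0.034, -0.001]
contact_force: [-4.5, -0.3, 2.5]
width: 0.0112
```

```bash
cat > st.py <<'E'
from h import *
s,r=pose();print(s["clock"],s["position"].round(4),"yaw %.4f"%yawnow(),s["contact_force"].round(1),s["moment"].round(3),"w %.4f"%s["width"])
E
python3 st.py
```

```text
3.4333 [ 0.5456 -0.2049  0.068 ] yaw -0.0686 [-4.5 -0.3  2.5] [-0.029  0.718  0.009] w 0.0112
```

>>> send_rows:
  delta_pos:
    - [-0.001, 0, 0]
    - [0, 0, 0]
  angular:
    - [0, 0, -0.5]
    - [0, 0, 0]

```text
clock: 3.6
position: [0.5456, -0.2049, 0.068]
ee_rot: [-0.0, 1.0, -0.015, -0.001]
contact_force: [-5.1, -0.8, 3.6]
width: 0.0113
```

```bash
python3 st.py
```

```text
3.6 [ 0.5456 -0.2049  0.068 ] yaw -0.0294 [-5.1 -0.8  3.6] [ 0.001  0.729 -0.035] w 0.0113
```

>>> send_rows:
  delta_pos:
    - [-0.001, 0, 0]
    - [0, 0, 0]
  angular:
    - [0, 0, -0.5]
    - [0, 0, 0]

```text
clock: 3.77
position: [0.5456, -0.2048, 0.068]
ee_rot: [-0.0, 1.0, 0.005, -0.0]
contact_force: [-3.5, -0.3, 2.6]
width: 0.0108
```

```bash
python3 st.py
```

```text
3.7667 [ 0.5456 -0.2048  0.068 ] yaw 0.0095 [-3.5 -0.3  2.6] [-0.073  0.71  -0.128] w 0.0108
```

>>> send_rows:
  delta_pos:
    - [0, 0, 0]
    - [0, 0, 0]
  angular:
    - [0, 0, -0.4]
    - [0, 0, 0]

```text
clock: 3.93
position: [0.5456, -0.2049, 0.068]
ee_rot: [-0.0, 1.0, 0.02, -0.0]
contact_force: [-4.8, 0.3, 3.9]
width: 0.011
```

```bash
python3 st.py
```

```text
3.9333 [ 0.5456 -0.2049  0.068 ] yaw 0.0408 [-4.8  0.3  3.9] [-0.03   0.765 -0.17 ] w 0.0110
```

It binds: the moment now rises at the spring's slope. Reversing.

>>> send_rows:
  delta_pos:
    - [0, 0, 0]
    - [0, 0, 0]
    - [0, 0, 0]
    - [0, 0, 0]
    - [0, 0, 0]
  angular:
    - [0, 0, 0.7]
    - [0, 0, 0.7]
    - [0, 0, 0.7]
    - [0, 0, 0.7]
    - [0, 0, 0.5]

```text
clock: 4.35
position: [0.5456, -0.2049, 0.068]
ee_rot: [0.0, 0.994, -0.113, -0.001]
contact_force: [-4.4, 0.1, 3.8]
width: 0.0114
```

```bash
python3 st.py
```

```text
4.35 [ 0.5456 -0.2049  0.068 ] yaw -0.2259 [-4.4  0.1  3.8] [0.032 0.765 0.072] w 0.0114
```

>>> send_rows:
  delta_pos:
    - [0, 0, 0]
    - [0, 0, 0]
  angular:
    - [0, 0, 0.5]
    - [0, 0, 0]

```text
clock: 4.52
position: [0.5456, -0.2049, 0.068]
ee_rot: [0.0, 0.991, -0.132, -0.001]
contact_force: [-3.5, 0.5, 3.7]
width: 0.0109
```

```bash
python3 st.py
```

```text
4.5167 [ 0.5456 -0.2049  0.068 ] yaw -0.2638 [-3.5  0.5  3.7] [0.022 0.795 0.027] w 0.0109
```

>>> send_rows:
  delta_pos:
    - [0, 0, 0]
    - [0, 0, 0]
  angular:
    - [0, 0, 0.6]
    - [0, 0, 0]

```text
clock: 4.68
position: [0.5456, -0.2048, 0.068]
ee_rot: [0.0, 0.988, -0.155, -0.001]
contact_force: [-3.9, 0.7, 4.2]
width: 0.0107
```

```bash
python3 st.py
```

```text
4.6833 [ 0.5456 -0.2048  0.068 ] yaw -0.3113 [-3.9  0.7  4.2] [0.038 0.822 0.07 ] w 0.0107
```

>>> send_rows:
  delta_pos:
    - [0, 0, 0]
    - [0, 0, 0]
  angular:
    - [0, 0, 0.6]
    - [0, 0, 0]

```text
clock: 4.85
position: [0.5456, -0.2049, 0.068]
ee_rot: [0.0, 0.984, -0.179, -0.001]
contact_force: [-4.9, 1.1, 4.3]
width: 0.011
```

```bash
python3 st.py
```

```text
4.85 [ 0.5456 -0.2049  0.068 ] yaw -0.3592 [-4.9  1.1  4.3] [0.045 0.82  0.084] w 0.0110
```

>>> send_rows:
  delta_pos:
    - [0, 0, 0]
    - [0, 0, 0]
  angular:
    - [0, 0, 0.5]
    - [0, 0, 0]

```text
clock: 5.02
position: [0.5456, -0.2049, 0.068]
ee_rot: [0.0, 0.98, -0.198, -0.001]
contact_force: [-5.3, -0.8, 4.1]
width: 0.0112
```

```bash
python3 st.py
```

```text
5.0167 [ 0.5456 -0.2049  0.068 ] yaw -0.3987 [-5.3 -0.8  4.1] [0.08  0.831 0.073] w 0.0112
```

>>> send_rows:
  delta_pos:
    - [0, 0, 0]
    - [0, 0, 0]
  angular:
    - [0, 0, 0.5]
    - [0, 0, 0]

```text
clock: 5.18
position: [0.5456, -0.2049, 0.068]
ee_rot: [0.0, 0.976, -0.217, -0.001]
contact_force: [-4.0, -0.4, 3.5]
width: 0.0111
```

```bash
python3 - <<'E'
exec(open('st.py').read())
im=manip.get_image("wrist");cv2.imwrite("pics/g_wrist.png",cv2.resize(im[:,:],None,fx=1.5,fy=1.5))
E
```

```text
5.1833 [ 0.5456 -0.2049  0.068 ] yaw -0.4385 [-4.  -0.4  3.5] [0.021 0.805 0.183] w 0.0111
```

View pics/g_wrist.png

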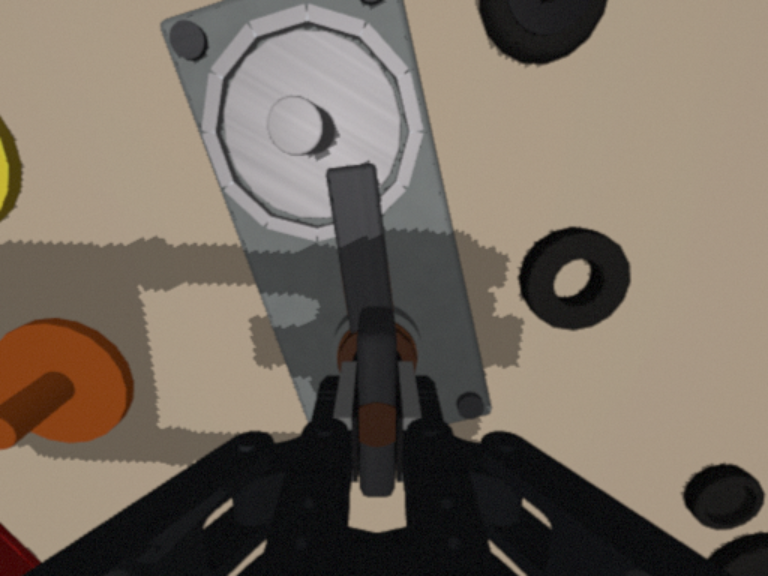

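The handle is still square in the pads. The tongue at (352,170) leans off the handle's line, and the moment of 0.18 means the clockwise stop is reached. Reversing anticlockwise.

>>> send_rows:
  delta_pos:
    - [0, 0, 0]
    - [0, 0, 0]
    - [0, 0, 0]
    - [0, 0, 0]
    - [0, 0, 0]
  angular:
    - [0, 0, -0.9]
    - [0, 0, -0.9]
    - [0, 0, -0.9]
    - [0, 0, -0.9]
    - [0, 0, -0.9]

```text
clock: 5.65
position: [0.5456, -0.2049, 0.068]
ee_rot: [-0.0, 0.999, -0.037, -0.001]
contact_force: [-5.0, 1.1, 3.9]
width: 0.011
```

>>> send_rows:
  delta_pos:
    - [0, 0, 0]
    - [0, 0, 0]
    - [0, 0, 0]
  angular:
    - [0, 0, -0.6]
    - [0, 0, -0.6]
    - [0, 0, 0]

```text
clock: 5.9
position: [0.5456, -0.2049, 0.068]
ee_rot: [-0.0, 1.0, 0.01, -0.0]
contact_force: [-5.7, 0.0, 3.6]
width: 0.0112
```

```bash
python3 st.py
```

```text
5.9 [ 0.5456 -0.2049  0.068 ] yaw 0.0195 [-5.7  0.   3.6] [-0.041  0.868  0.011] w 0.0112
```

>>> send_rows:
  delta_pos:
    - [0, 0, 0]
    - [0, 0, 0]
  angular:
    - [0, 0, -0.6]
    - [0, 0, 0]

```text
clock: 6.07
position: [0.5456, -0.2049, 0.068]
ee_rot: [-0.0, 0.999, 0.034, -0.0]
contact_force: [-5.6, -0.2, 3.3]
width: 0.0115
```

```bash
python3 st.py
```

```text
6.0667 [ 0.5456 -0.2049  0.068 ] yaw 0.0674 [-5.6 -0.2  3.3] [-0.026  0.817 -0.067] w 0.0115
```

>>> send_rows:
  delta_pos:
    - [0, 0, 0]
    - [0, 0, 0]
  angular:
    - [0, 0, -0.6]
    - [0, 0, 0]

```text
clock: 6.23
position: [0.5456, -0.2049, 0.068]
ee_rot: [-0.0, 0.998, 0.058, -0.0]
contact_force: [-5.5, -0.7, 3.2]
width: 0.0113
```

```bash
python3 st.py
```

```text
6.2333 [ 0.5456 -0.2049  0.068 ] yaw 0.1151 [-5.5 -0.7  3.2] [-0.016  0.874 -0.141] w 0.0113
```

>>> send_rows:
  delta_pos:
    - [0, 0, 0]
    - [0, 0, 0]
  angular:
    - [0, 0, -0.4]
    - [0, 0, 0]

```text
clock: 6.4
position: [0.5456, -0.2049, 0.068]
ee_rot: [-0.0, 0.997, 0.073, -0.0]
contact_force: [-5.4, 0.3, 3.1]
width: 0.0117
```

```bash
python3 st.py
```

```text
6.4 [ 0.5456 -0.2049  0.068 ] yaw 0.1464 [-5.4  0.3  3.1] [-0.045  0.855 -0.196] w 0.0117
```

Bound again, with a wider play. Reversing clockwise.

>>> send_rows:
  delta_pos:
    - [0, 0, 0]
    - [0, 0, 0]
    - [0, 0, 0]
    - [0, 0, 0]
    - [0, 0, 0]
  angular:
    - [0, 0, 0.9]
    - [0, 0, 0.9]
    - [0, 0, 0.9]
    - [0, 0, 0.9]
    - [0, 0, 0.9]

```text
clock: 6.82
position: [0.5456, -0.2049, 0.068]
ee_rot: [0.0, 0.994, -0.108, -0.001]
contact_force: [-5.4, 0.1, 2.9]
width: 0.0112
```

>>> send_rows:
  delta_pos:
    - [0, 0, 0]
    - [0, 0, 0]
    - [0, 0, 0]
    - [0, 0, 0]
    - [0, 0, 0]
  angular:
    - [0, 0, 0.7]
    - [0, 0, 0.7]
    - [0, 0, 0.6]
    - [0, 0, 0.6]
    - [0, 0, 0]

```text
clock: 7.23
position: [0.5456, -0.2049, 0.068]
ee_rot: [0.0, 0.978, -0.21, -0.001]
contact_force: [-4.5, -0.1, 4.2]
width: 0.0113
```

```bash
python3 st.py
```

```text
7.2333 [ 0.5456 -0.2049  0.068 ] yaw -0.4232 [-4.5 -0.1  4.2] [0.002 0.834 0.05 ] w 0.0113
```

>>> send_rows:
  delta_pos:
    - [0, 0, 0]
    - [0, 0, 0]
  angular:
    - [0, 0, 0.7]
    - [0, 0, 0]

```text
clock: 7.4
position: [0.5456, -0.2049, 0.068]
ee_rot: [0.0, 0.971, -0.237, -0.001]
contact_force: [-5.7, 0.5, 3.9]
width: 0.0113
```

```bash
python3 st.py
```

```text
7.4 [ 0.5456 -0.2049  0.068 ] yaw -0.4792 [-5.7  0.5  3.9] [0.025 0.859 0.146] w 0.0113
```

>>> send_rows:
  delta_pos:
    - [0, 0, 0]
    - [0, 0, 0]
  angular:
    - [0, 0, 0.4]
    - [0, 0, 0]

```text
clock: 7.57
position: [0.5456, -0.2049, 0.068]
ee_rot: [0.0, 0.968, -0.252, -0.001]
contact_force: [-5.1, -0.7, 4.1]
width: 0.0109
```

```bash
python3 st.py
```

```text
7.5667 [ 0.5456 -0.2049  0.068 ] yaw -0.5103 [-5.1 -0.7  4.1] [0.017 0.828 0.123] w 0.0109
```

>>> send_rows:
  delta_pos:
    - [0, 0, 0]
    - [0, 0, 0]
  angular:
    - [0, 0, 0.4]
    - [0, 0, 0]

```text
clock: 7.73
position: [0.5456, -0.2049, 0.068]
ee_rot: [0.0, 0.963, -0.268, -0.001]
contact_force: [-6.0, 0.0, 3.3]
width: 0.0109
```

```bash
python3 st.py
```

```text
7.7333 [ 0.5456 -0.2049  0.068 ] yaw -0.5421 [-6.   0.   3.3] [0.034 0.815 0.269] w 0.0109
```

>>> send_rows:
  delta_pos:
    - [0, 0, 0]
    - [0, 0, 0]
    - [0, 0, 0]
    - [0, 0, 0]
    - [0, 0, 0]
  angular:
    - [0, 0, -0.9]
    - [0, 0, -0.9]
    - [0, 0, -0.9]
    - [0, 0, -0.9]
    - [0, 0, -0.9]

```text
clock: 8.15
position: [0.5456, -0.2049, 0.068]
ee_rot: [-0.0, 0.996, -0.089, -0.001]
contact_force: [-5.5, -0.4, 4.7]
width: 0.0111
```

>>> send_rows:
  delta_pos:
    - [0, 0, 0]
    - [0, 0, 0]
    - [0, 0, 0]
    - [0, 0, 0]
    - [0, 0, 0]
  angular:
    - [0, 0, -0.9]
    - [0, 0, -0.8]
    - [0, 0, -0.8]
    - [0, 0, -0.6]
    - [0, 0, 0]

```text
clock: 8.57
position: [0.5456, -0.2049, 0.068]
ee_rot: [-0.0, 0.999, 0.034, -0.001]
contact_force: [-5.7, -0.8, 3.9]
width: 0.0115
```

```bash
python3 st.py
```

```text
8.5667 [ 0.5456 -0.2049  0.068 ] yaw 0.0676 [-5.7 -0.8  3.9] [0.013 0.83  0.002] w 0.0115
```

>>> send_rows:
  delta_pos:
    - [0, 0, 0]
    - [0, 0, 0]
    - [0, 0, 0]
  angular:
    - [0, 0, -0.6]
    - [0, 0, -0.5]
    - [0, 0, 0]

```text
clock: 8.82
position: [0.5456, -0.2049, 0.068]
ee_rot: [-0.0, 0.997, 0.078, -0.001]
contact_force: [-5.8, -0.3, 4.2]
width: 0.0112
```

```bash
python3 st.py
```

```text
8.8167 [ 0.5456 -0.2049  0.068 ] yaw 0.1553 [-5.8 -0.3  4.2] [0.03  0.826 0.008] w 0.0112
```

>>> send_rows:
  delta_pos:
    - [0, 0, 0]
    - [0, 0, 0]
    - [0, 0, 0]
  angular:
    - [0, 0, -0.6]
    - [0, 0, -0.5]
    - [0, 0, 0]

```text
clock: 9.07
position: [0.5456, -0.2049, 0.068]
ee_rot: [-0.0, 0.993, 0.121, -0.0]
contact_force: [-3.4, 0.6, 3.4]
width: 0.0116
```

```bash
python3 st.py
```

```text
9.0667 [ 0.5456 -0.2049  0.068 ] yaw 0.2433 [-3.4  0.6  3.4] [ 0.012  0.856 -0.03 ] w 0.0116
```

>>> send_rows:
  delta_pos:
    - [0, 0, 0]
    - [0, 0, 0]
    - [0, 0, 0]
  angular:
    - [0, 0, -0.6]
    - [0, 0, -0.6]
    - [0, 0, 0]

```text
clock: 9.32
position: [0.5456, -0.2049, 0.068]
ee_rot: [-0.0, 0.986, 0.169, -0.001]
contact_force: [-5.2, 0.3, 4.1]
width: 0.011
```

```bash
python3 - <<'E'
exec(open('st.py').read())
im=manip.get_image("wrist");cv2.imwrite("pics/i_wrist.png",im)
E
```

```text
9.3167 [ 0.5456 -0.2049  0.068 ] yaw 0.3396 [-5.2  0.3  4.1] [ 0.008  0.809 -0.048] w 0.0110
```

View pics/i_wrist.png

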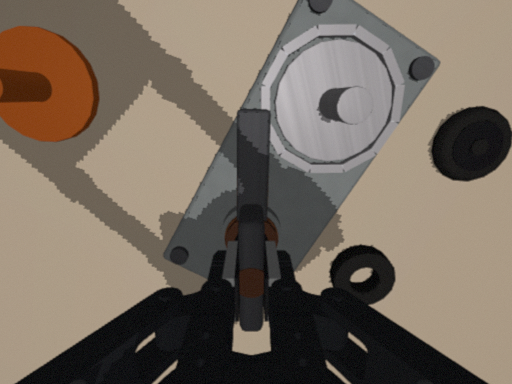

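The clamp is free: the tongue tip at (255,112) now follows the handle and is nearly off the flange. I'll continue to about 1.0 rad.

>>> send_rows:
  delta_pos:
    - [0, 0, 0]
    - [0, 0, 0]
    - [0, 0, 0]
    - [0, 0, 0]
  angular:
    - [0, 0, -0.7]
    - [0, 0, -0.7]
    - [0, 0, -0.7]
    - [0, 0, 0]

```text
clock: 9.7
position: [0.5456, -0.2049, 0.068]
ee_rot: [-0.0, 0.968, 0.251, -0.0]
contact_force: [-5.0, 0.3, 4.5]
width: 0.0114
```

```bash
python3 st.py
```

```text
9.7 [ 0.5456 -0.2049  0.068 ] yaw 0.5079 [-5.   0.3  4.5] [-0.022  0.854 -0.025] w 0.0114
```

>>> send_rows:
  delta_pos:
    - [0, 0, 0]
    - [0, 0, 0]
    - [0, 0, 0]
    - [0, 0, 0]
    - [0, 0, 0]
  angular:
    - [0, 0, -0.8]
    - [0, 0, -0.8]
    - [0, 0, -0.8]
    - [0, 0, -0.8]
    - [0, 0, -0.8]

```text
clock: 10.12
position: [0.5456, -0.2049, 0.068]
ee_rot: [-0.0, 0.915, 0.403, -0.0]
contact_force: [-4.9, -0.1, 3.5]
width: 0.0113
```

>>> send_rows:
  delta_pos:
    - [0, 0, 0]
    - [0, 0, 0]
  angular:
    - [0, 0, -0.5]
    - [0, 0, 0]

```text
clock: 10.28
position: [0.5456, -0.2049, 0.068]
ee_rot: [-0.0, 0.907, 0.42, -0.0]
contact_force: [-5.4, -0.5, 3.8]
width: 0.0114
```

```bash
python3 st.py
```

```text
10.2833 [ 0.5456 -0.2049  0.068 ] yaw 0.8674 [-5.4 -0.5  3.8] [ 0.015  0.925 -0.039] w 0.0114
```

>>> send_rows:
  delta_pos:
    - [0, 0, 0]
    - [0, 0, 0]
    - [0, 0, 0]
    - [0, 0, 0]
    - [0, 0, -0.03]
  angular:
    - [0, 0, 0.3]
    - [0, 0, 0]
    - [0, 0, 0]
    - [0, 0, 0]
    - [0, 0, 0]
  hand: 50

```text
clock: 10.7
position: [0.5453, -0.2043, 0.0781]
ee_rot: [-0.001, 0.913, 0.409, -0.001]
contact_force: [0.0, 0.2, -0.3]
width: 0.0499
```

>>> send_rows:
  delta_pos:
    - [0, 0, -0.06]
    - [0, 0, -0.08]
    - [0, 0, -0.06]
    - [0, 0, 0]
    - [0, 0, 0]
  angular:
    - [0, 0, 0]
    - [0, 0, 0]
    - [0, 0, 0]
    - [0, 0, 0]
    - [0, 0, 0]

```text
clock: 11.12
position: [0.5475, -0.2055, 0.1617]
ee_rot: [0.002, 0.913, 0.409, 0.002]
contact_force: [-1.3, 0.5, -1.5]
width: 0.05
```

```bash
python3 - <<'E'
exec(open('st.py').read())
im=manip.get_image("wrist");cv2.imwrite("pics/j_wrist.png",im)
im=manip.get_image("scene");cv2.imwrite("pics/j_scene.png",cv2.resize(im[150:290,110:270],None,fx=4,fy=4))
E
```

```text
11.1167 [ 0.5475 -0.2055  0.1617] yaw 0.8421 [-1.3  0.5 -1.5] [-0.057  0.017  0.032] w 0.0500
```

View pics/j_wrist.png

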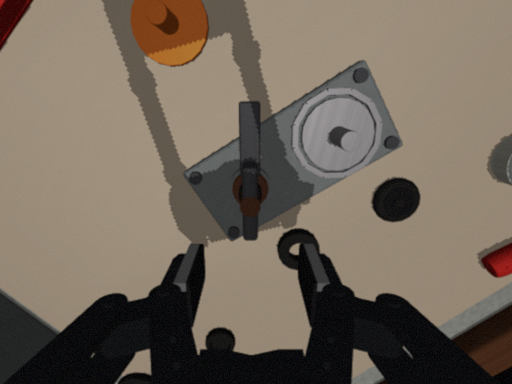

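View pics/j_scene.png

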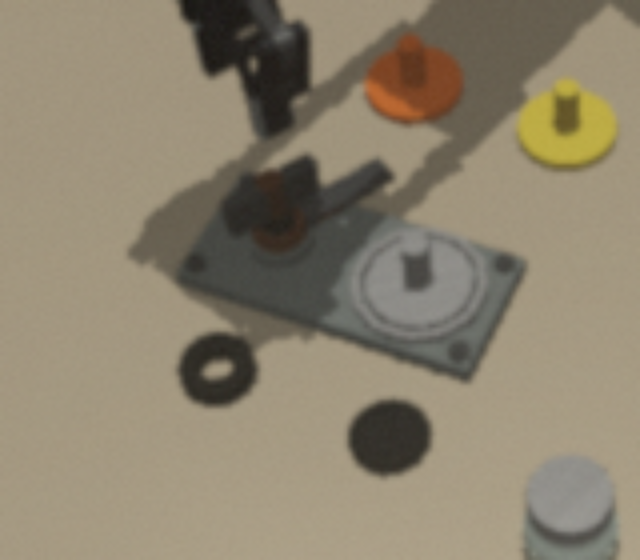

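The tongue is well clear: in the scene crop it points up-right to (385,170), away from the plug at (415,280). Next I'll go above the stem.

```bash
python3 -c "
from h import *
plan([.561,-.117,.11],-.15,13)"
```

```text
0 d=[0.015,-0.009,0.009] a=[-0.00,0.00,0.95]
1 d=[0.014,-0.010,0.009] a=[-0.00,0.00,0.95]
2 d=[0.013,-0.011,0.010] a=[-0.00,0.00,0.95]
3 d=[0.012,-0.012,0.009] a=[-0.00,0.00,0.96]
4 d=[0.011,-0.013,0.010] a=[-0.00,0.00,0.95]
5 d=[0.010,-0.014,0.009] a=[-0.00,0.00,0.96]
6 d=[0.009,-0.014,0.010] a=[-0.00,0.00,0.95]
7 d=[0.008,-0.015,0.009] a=[-0.00,0.00,0.96]
8 d=[0.007,-0.016,0.010] a=[-0.00,0.00,0.95]
9 d=[0.005,-0.016,0.009] a=[-0.00,0.00,0.96]
10 d=[0.004,-0.017,0.010] a=[-0.00,0.00,0.95]
11 d=[0.003,-0.017,0.009] a=[-0.00,0.01,0.96]
12 d=[0.002,-0.017,0.010] a=[-0.01,0.00,0.95]
end [ 0.5611 -0.1169  0.11  ] [-0.001  0.001  0.992]
```

>>> send_rows:
  delta_pos:
    - [0.015, -0.009, 0.009]
    - [0.014, -0.01, 0.009]
    - [0.013, -0.011, 0.01]
    - [0.012, -0.012, 0.009]
    - [0.011, -0.013, 0.01]
  angular:
    - [0, 0, 0.95]
    - [0, 0, 0.95]
    - [0, 0, 0.95]
    - [0, 0, 0.96]
    - [0, 0, 0.95]

```text
clock: 11.63
position: [0.5514, -0.1705, 0.1391]
ee_rot: [-0.001, 0.974, 0.227, -0.001]
contact_force: [-0.3, -1.0, 0.4]
width: 0.0502
```

>>> send_rows:
  delta_pos:
    - [0.01, -0.014, 0.009]
    - [0.009, -0.014, 0.01]
    - [0.008, -0.015, 0.009]
    - [0.007, -0.016, 0.01]
    - [0.005, -0.016, 0.009]
  angular:
    - [0, 0, 0.96]
    - [0, 0, 0.95]
    - [0, 0, 0.96]
    - [0, 0, 0.95]
    - [0, 0, 0.96]

```text
clock: 12.05
position: [0.557, -0.1369, 0.1202]
ee_rot: [-0.001, 0.999, 0.037, -0.002]
contact_force: [0.2, 0.5, 0.4]
width: 0.05
```

>>> send_rows:
  delta_pos:
    - [0.004, -0.017, 0.01]
    - [0.003, -0.017, 0.009]
    - [0.002, -0.017, 0.01]
    - [0, 0, 0]
    - [0, 0, 0]
  angular:
    - [0, 0, 0.95]
    - [0, 0, 0.96]
    - [0, 0, 0.95]
    - [0, 0, 0]
    - [0, 0, 0]

```text
clock: 12.47
position: [0.5606, -0.1168, 0.1092]
ee_rot: [-0.0, 0.997, -0.074, -0.002]
contact_force: [0.2, 0.1, -0.1]
width: 0.0501
```

```bash
python3 - <<'E'
exec(open('st.py').read())
c=manip.calibration("wrist")
print([proj(c,[.561,-.117,z]) for z in(.058,.022)],proj(c,s["position"]))
im=manip.get_image("wrist");cv2.imwrite("pics/k_wrist.png",cv2.resize(im,None,fx=1.5,fy=1.5))
E
```

```text
12.4667 [ 0.5606 -0.1168  0.1092] yaw -0.1474 [ 0.2  0.1 -0.1] [-0.017  0.019  0.058] w 0.0501
[(np.float64(251.24819783830162), np.float64(230.7418645406689)), (np.float64(251.38257094393313), np.float64(210.57926778415884))] (np.float64(250.08127638366935), np.float64(275.61342562432554))
```

View pics/k_wrist.png

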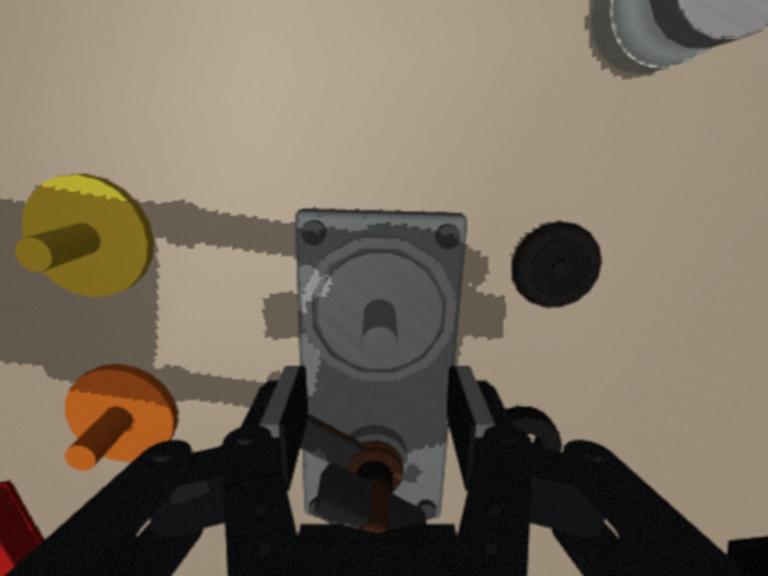

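The stem top is at (380,338) in the enlarged view, nearly on the finger midline at column 376. I'll correct by 1 mm and 2.5 mm, then descend.

>>> send_rows:
  delta_pos:
    - [0.003, -0.006, 0.03]
    - [0, 0, 0.04]
    - [0, 0, 0.04]
    - [0, 0, 0.03]
    - [0, 0, 0]
  angular:
    - [0, 0, 0]
    - [0, 0, 0]
    - [0, 0, 0]
    - [0, 0, 0]
    - [0, 0, 0]

```text
clock: 12.93
position: [0.5612, -0.115, 0.0523]
ee_rot: [-0.0, 0.997, -0.075, -0.003]
contact_force: [-0.4, -0.4, 0.9]
width: 0.0499
```

```bash
python3 - <<'E'
exec(open('st.py').read())
im=manip.get_image("wrist");cv2.imwrite("pics/l_wrist.png",cv2.resize(im,None,fx=1.5,fy=1.5))
E
```

```text
12.9333 [ 0.5612 -0.115   0.0523] yaw -0.1492 [-0.4 -0.4  0.9] [ 0.035 -0.039  0.027] w 0.0499
```

View pics/l_wrist.png

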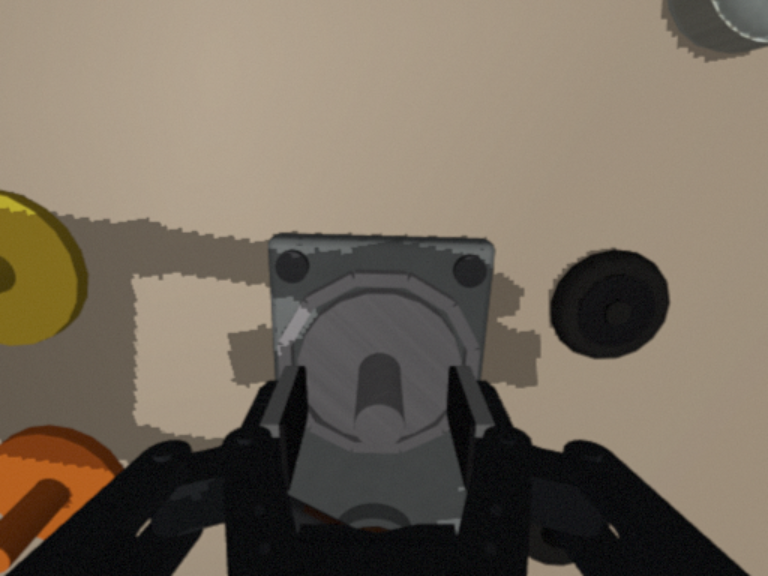

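Stem top is at (380,425), between the pads and about 1 mm off centre. Correcting and closing.

>>> send_rows:
  delta_pos:
    - [0.002, 0, 0.007]
    - [0, 0, 0]
    - [0, 0, 0]
    - [0, 0, 0]
    - [0, 0, 0]
  angular:
    - [0, 0, 0]
    - [0, 0, 0]
    - [0, 0, 0]
    - [0, 0, 0]
    - [0, 0, 0]
  hand: 5
  squeeze: 45

```text
clock: 13.4
position: [0.5639, -0.1154, 0.0527]
ee_rot: [0.0, 0.997, -0.075, 0.0]
contact_force: [-1.2, -0.1, 4.2]
width: 0.0132
```

>>> send_rows:
  delta_pos:
    - [0, 0, 0]
    - [0, 0, 0]
    - [0, 0, -0.005]
    - [0, 0, -0.01]
    - [0, 0, -0.01]
  angular:
    - [0, 0, 0]
    - [0, 0, 0]
    - [0, 0, 0]
    - [0, 0, 0]
    - [0, 0, 0]

```text
clock: 13.82
position: [0.5637, -0.115, 0.0617]
ee_rot: [-0.0, 0.997, -0.075, -0.0]
contact_force: [-0.9, -0.3, -2.3]
width: 0.0141
```

```bash
python3 - <<'E'
exec(open('st.py').read())
im=manip.get_image("wrist");cv2.imwrite("pics/m_wrist.png",im)
E
```

```text
13.8167 [ 0.5637 -0.115   0.0617] yaw -0.1501 [-0.9 -0.3 -2.3] [-0.023  0.021 -0.001] w 0.0141
```

View pics/m_wrist.png

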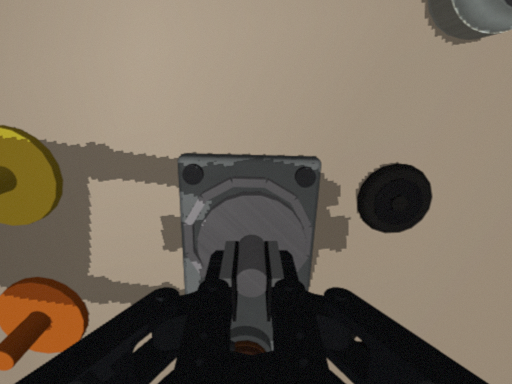

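The plug is lifted: the wrist force reads about 2.3 N of weight. Now raise and carry.

>>> send_rows:
  delta_pos:
    - [0, 0, -0.02]
    - [0, 0, -0.035]
    - [0, 0, -0.05]
    - [0, 0, -0.045]
    - [0, 0, -0.02]
  angular:
    - [0, 0, 0]
    - [0, 0, 0]
    - [0, 0, 0]
    - [0, 0, 0]
    - [0, 0, 0]

```text
clock: 14.28
position: [0.5653, -0.1156, 0.1326]
ee_rot: [0.001, 0.997, -0.075, 0.002]
contact_force: [0.8, 0.1, -2.5]
width: 0.0138
```

```bash
python3 - <<'E'
exec(open('st.py').read())
im=manip.get_image("scene");cv2.imwrite("pics/n_scene.png",im)
plan([.5225,.221,.13],-.03,14)
E
```

```text
14.2833 [ 0.5653 -0.1156  0.1326] yaw -0.1499 [ 0.8  0.1 -2.5] [-0.023 -0.074 -0.025] w 0.0138
0 d=[-0.017,-0.058,0.000] a=[0.00,-0.01,-0.11]
1 d=[-0.016,-0.058,0.000] a=[0.00,-0.00,-0.11]
2 d=[-0.016,-0.059,0.001] a=[0.00,-0.01,-0.11]
3 d=[-0.015,-0.059,0.000] a=[0.00,-0.00,-0.11]
4 d=[-0.014,-0.059,0.001] a=[0.00,-0.01,-0.11]
5 d=[-0.014,-0.059,0.000] a=[0.00,-0.00,-0.11]
6 d=[-0.014,-0.059,0.001] a=[0.00,-0.01,-0.10]
7 d=[-0.013,-0.059,0.000] a=[0.00,-0.00,-0.11]
8 d=[-0.012,-0.059,0.001] a=[0.00,-0.01,-0.10]
9 d=[-0.012,-0.060,0.001] a=[0.00,-0.00,-0.11]
10 d=[-0.012,-0.059,0.000] a=[0.00,-0.01,-0.10]
11 d=[-0.011,-0.060,0.001] a=[0.01,-0.00,-0.11]
12 d=[-0.010,-0.060,0.000] a=[0.00,-0.01,-0.10]
13 d=[-0.010,-0.060,0.001] a=[0.01,-0.00,-0.11]
end [0.5226 0.2212 0.1299] [ 0.001 -0.006 -0.12 ]
```

View pics/n_scene.png

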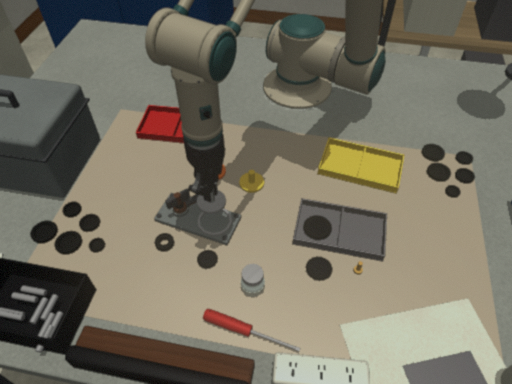

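The scene view shows the plug held above the fixture near (211,205). The tray's right-hand compartment, near (362,230), is still empty.

>>> send_rows:
  delta_pos:
    - [-0.006, -0.02, 0]
    - [-0.011, -0.04, 0]
    - [-0.016, -0.06, 0]
    - [-0.016, -0.06, 0]
    - [-0.015, -0.06, 0]
  angular:
    - [0, 0, -0.1]
    - [0, 0, -0.1]
    - [0, 0, -0.1]
    - [0, 0, -0.1]
    - [0, 0, -0.1]

```text
clock: 14.75
position: [0.5493, -0.0151, 0.1283]
ee_rot: [-0.0, 0.998, -0.055, -0.002]
contact_force: [0.3, -0.6, -3.9]
width: 0.0136
```

>>> send_rows:
  delta_pos:
    - [-0.015, -0.06, 0]
    - [-0.014, -0.06, 0]
    - [-0.014, -0.06, 0]
    - [-0.013, -0.06, 0]
    - [-0.013, -0.06, 0]
  angular:
    - [0, 0, -0.1]
    - [0, 0, -0.1]
    - [0, 0, -0.1]
    - [0, 0, -0.1]
    - [0, 0, -0.1]

```text
clock: 15.17
position: [0.533, 0.107, 0.1283]
ee_rot: [0.0, 0.999, -0.035, -0.002]
contact_force: [-0.0, -0.2, -1.8]
width: 0.0138
```

>>> send_rows:
  delta_pos:
    - [-0.012, -0.06, 0]
    - [-0.012, -0.06, 0]
    - [-0.011, -0.06, 0]
    - [-0.01, -0.06, 0]
    - [-0.006, -0.03, 0]
  angular:
    - [0, 0, -0.1]
    - [0, 0, -0.1]
    - [0, 0, -0.1]
    - [0, 0, -0.1]
    - [0, 0, -0.1]

```text
clock: 15.58
position: [0.5185, 0.2171, 0.1284]
ee_rot: [-0.0, 1.0, -0.014, -0.002]
contact_force: [0.1, 0.4, -3.0]
width: 0.0137
```

>>> send_rows:
  delta_pos:
    - [-0.002, -0.02, 0]
    - [0, 0, 0]
    - [0, 0, 0]
  angular:
    - [0, 0, 0]
    - [0, 0, 0]
    - [0, 0, 0]

```text
clock: 15.83
position: [0.5195, 0.2219, 0.1293]
ee_rot: [0.001, 1.0, -0.015, -0.0]
contact_force: [-0.1, -0.3, -2.7]
width: 0.0135
```

```bash
python3 - <<'E'
exec(open('st.py').read())
c=manip.calibration("wrist")
y=-.03
tc=np.array([.5192,.1709]);ex=np.array([np.cos(y),np.sin(y)]);ey=np.array([-ex[1],ex[0]])
im=manip.get_image("wrist");im=cv2.resize(im,None,fx=1.5,fy=1.5);cv2.imwrite("pics/o_wrist.png",im)
im=manip.get_image("top");cv2.imwrite("pics/o_top.png",im)
E
```

```text
15.8333 [0.5195 0.2219 0.1293] yaw -0.0292 [-0.1 -0.3 -2.7] [-0.036 -0.005  0.008] w 0.0135
```

View pics/o_wrist.png

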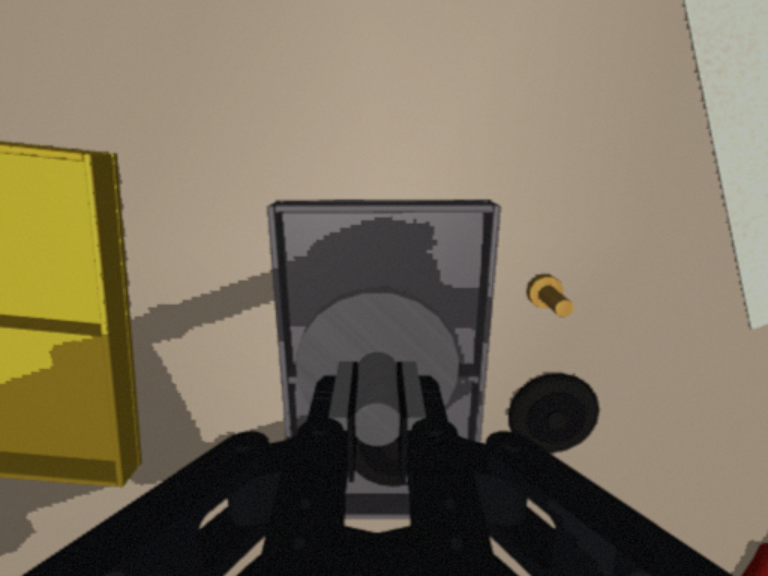

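View pics/o_top.png

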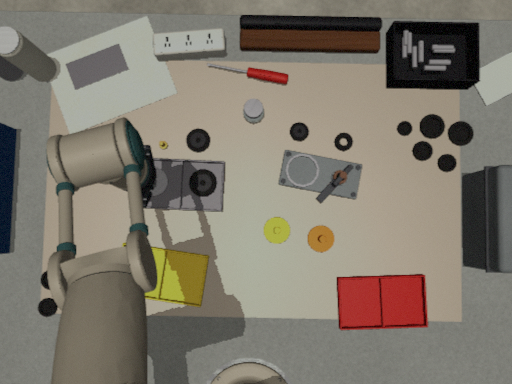

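The plug is over the empty compartment, with the tray walls at columns 275–498 and the plug centred at 376. I'll shift 3 mm in +x and lower it.

>>> send_rows:
  delta_pos:
    - [0.004, 0, 0.03]
    - [0.004, 0, 0.05]
    - [0, 0, 0.05]
    - [0, 0, 0.035]
    - [0, 0, 0.02]
  angular:
    - [0, 0, 0]
    - [0, 0, 0]
    - [0, 0, 0]
    - [0, 0, 0]
    - [0, 0, 0]

```text
clock: 16.35
position: [0.5222, 0.2206, 0.0541]
ee_rot: [0.001, 1.0, -0.016, -0.001]
contact_force: [-0.9, 0.5, -3.4]
width: 0.014
```

>>> send_rows:
  delta_pos:
    - [0, 0, 0.005]
    - [0, 0, 0]
    - [0, 0, 0]
  angular:
    - [0, 0, 0]
    - [0, 0, 0]
    - [0, 0, 0]

```text
clock: 16.6
position: [0.5239, 0.2221, 0.0546]
ee_rot: [-0.0, 1.0, -0.015, 0.001]
contact_force: [-0.4, 1.0, -1.8]
width: 0.0139
```

```bash
python3 - <<'E'
exec(open('st.py').read())
im=manip.get_image("scene");cv2.imwrite("pics/p_scene.png",cv2.resize(im[150:290,270:420],None,fx=4,fy=4))
E
```

```text
16.6 [0.5239 0.2221 0.0546] yaw -0.0306 [-0.4  1.  -1.8] [-0.009 -0.017 -0.047] w 0.0139
```

View pics/p_scene.png

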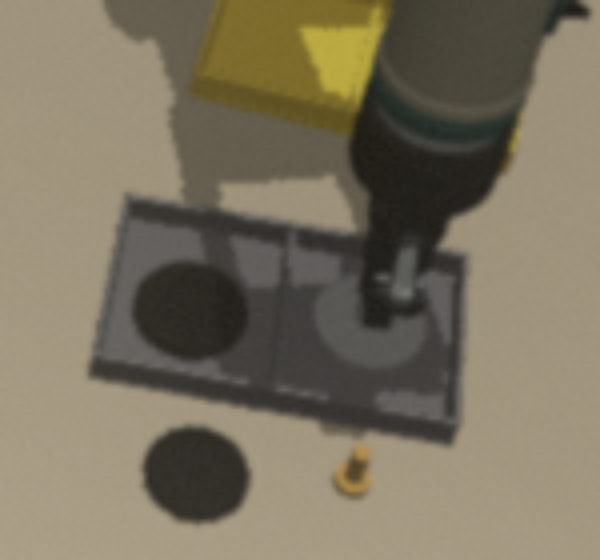

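>>> send_rows:
  delta_pos:
    - [0, 0, 0.01]
    - [0, 0, 0.01]
    - [0, 0, 0.005]
    - [0, 0, 0]
    - [0, 0, 0]
  angular:
    - [0, 0, 0]
    - [0, 0, 0]
    - [0, 0, 0]
    - [0, 0, 0]
    - [0, 0, 0]

```text
clock: 17.07
position: [0.5229, 0.2223, 0.0437]
ee_rot: [0.0, 1.0, -0.015, -0.0]
contact_force: [-0.1, 1.2, -3.2]
width: 0.014
```

>>> send_rows:
  delta_pos:
    - [0, 0, 0.003]
    - [0, 0, 0]
  angular:
    - [0, 0, 0]
    - [0, 0, 0]

```text
clock: 17.23
position: [0.5233, 0.2224, 0.0428]
ee_rot: [-0.0, 1.0, -0.015, 0.0]
contact_force: [0.4, -0.2, -2.0]
width: 0.0137
```

>>> send_rows:
  delta_pos:
    - [0, 0, 0.003]
    - [0, 0, 0]
  angular:
    - [0, 0, 0]
    - [0, 0, 0]

```text
clock: 17.4
position: [0.5233, 0.2224, 0.0428]
ee_rot: [-0.0, 1.0, -0.015, 0.0]
contact_force: [-1.5, -0.1, 5.9]
width: 0.0133
```

>>> send_rows:
  delta_pos:
    - [0, 0, 0.002]
    - [0, 0, 0]
  angular:
    - [0, 0, 0]
    - [0, 0, 0]

```text
clock: 17.57
position: [0.5233, 0.2224, 0.0427]
ee_rot: [-0.0, 1.0, -0.015, 0.001]
contact_force: [-3.3, -1.1, 10.5]
width: 0.0135
```

Touchdown is at 0.0428, against 0.0427 expected. I'll relieve the press, open and retreat.

>>> send_rows:
  delta_pos:
    - [0, 0, -0.003]
    - [0, 0, 0]
  angular:
    - [0, 0, 0]
    - [0, 0, 0]

```text
clock: 17.73
position: [0.5235, 0.2224, 0.0427]
ee_rot: [-0.0, 1.0, -0.015, 0.001]
contact_force: [-1.8, -1.1, 4.6]
width: 0.0135
```

>>> send_rows:
  delta_pos:
    - [0, 0, 0]
    - [0, 0, 0]
    - [0, 0, 0]
    - [0, 0, 0]
    - [0, 0, 0]
  angular:
    - [0, 0, 0]
    - [0, 0, 0]
    - [0, 0, 0]
    - [0, 0, 0]
    - [0, 0, 0]
  hand: 40

```text
clock: 18.15
position: [0.5231, 0.2223, 0.0417]
ee_rot: [0.0, 1.0, -0.015, -0.0]
contact_force: [0.3, 0.0, -0.1]
width: 0.0401
```

```bash
python3 - <<'E'
exec(open('st.py').read())
im=manip.get_image("wrist");cv2.imwrite("pics/q_wrist.png",im)
E
```

```text
18.15 [0.5231 0.2223 0.0417] yaw -0.0300 [ 0.3  0.  -0.1] [-0.013 -0.011  0.008] w 0.0401
```

View pics/q_wrist.png

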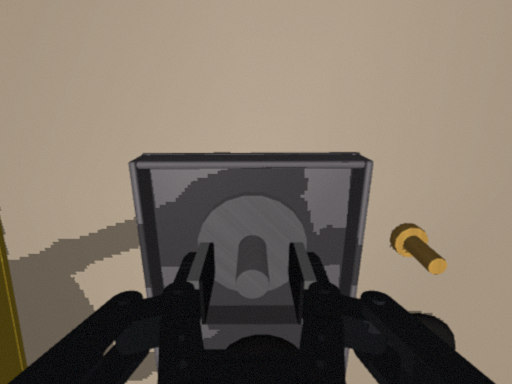

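The plug is released and upright between the open fingers, with stem top at (252,275). Retreating upward and back.

>>> send_rows:
  delta_pos:
    - [0, 0, -0.03]
    - [0, 0, -0.06]
    - [0, 0, -0.09]
    - [0, 0, -0.1]
    - [0, 0, -0.1]
  angular:
    - [0, 0, 0]
    - [0, 0, 0]
    - [0, 0, 0]
    - [0, 0, 0]
    - [0, 0, 0]

```text
clock: 18.62
position: [0.5224, 0.2221, 0.1949]
ee_rot: [0.0, 1.0, -0.015, -0.001]
contact_force: [1.1, -0.2, -0.7]
width: 0.0401
```

>>> send_rows:
  delta_pos:
    - [-0.08, 0, -0.03]
    - [-0.09, 0, 0]
    - [-0.09, 0, 0]
    - [-0.06, 0, 0]
    - [0, 0, 0]
  angular:
    - [0, 0, 0]
    - [0, 0, 0]
    - [0, 0, 0]
    - [0, 0, 0]
    - [0, 0, 0]

```text
clock: 19.03
position: [0.3892, 0.2255, 0.2057]
ee_rot: [0.0, 1.0, -0.014, -0.002]
contact_force: [0.1, -0.4, 0.7]
width: 0.0401
```

```bash
python3 - <<'E'
exec(open('st.py').read())
im=manip.get_image("scene");cv2.imwrite("pics/r_scene.png",im);cv2.imwrite("pics/r_crop.png",cv2.resize(im[180:280,140:400],None,fx=3,fy=3))
im=manip.get_image("top");cv2.imwrite("pics/r_top.png",cv2.resize(im[95:265,130:380],None,fx=3,fy=3))
E
```

```text
19.0333 [0.3892 0.2255 0.2057] yaw -0.0283 [ 0.1 -0.4  0.7] [-0.029  0.01   0.035] w 0.0401
```

View pics/r_crop.png

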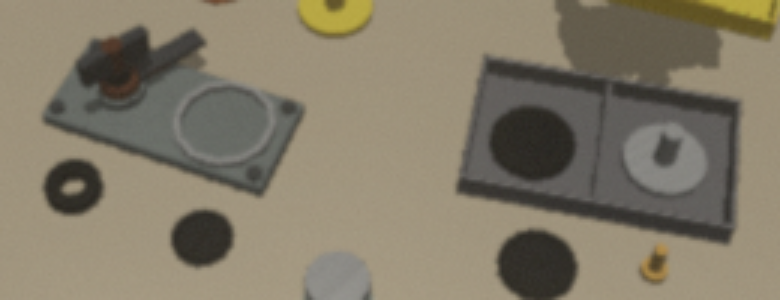

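View pics/r_top.png

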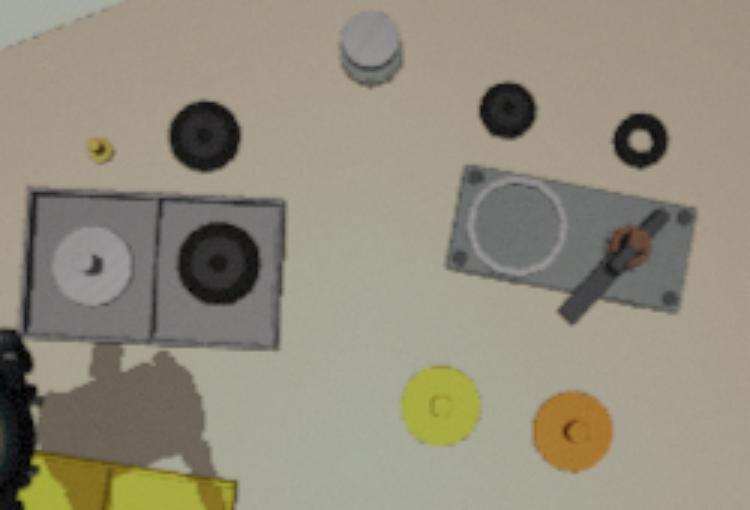

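The plug stands flat in the centre of the empty compartment, near (92,265) in the top crop. The nest is empty, the tongue is swung clear, the bystanders are in place, and the arm is well away.

```bash
python3 -c "
from rig import manip
print(manip.sign_off())"
```

```text
the job is handed in; nothing more can be done
None
```

The clamp is freed and the steel plug now stands flat in the tray's empty compartment. I handed the job in at about 19 s of the 72 s allowed.

- **Freeing the clamp:** I worked the T-handle through four strokes, anticlockwise first, reversing each time it bound. The largest winding moment I read was about 0.27 N m, with a scatter of about 0.03, against the 0.33 N m tear limit. On the fifth stroke it turned freely, and I swung the tongue about 1.0 rad anticlockwise.
- **Moving the plug:** I gripped it by its stem and set it down without dropping it. Touchdown came at the expected height to within 0.1 mm, with at most about 10 N of press.
- **Last checks:** The final scene and top views show the plug upright and centred in the compartment and the nest empty. The tongue is well clear of the plug's place, the bystanders look unmoved, and the gripper is away from everything. I judged the bystanders by eye, not by measurement.
- **Disagreements:** The wrist camera put the handle about 3 mm further in x than the two fixed cameras did. I trusted the wrist view relative to the fingers, and the grasps went well. The gripper's opening read about 1–2 mm under the true widths of the handle and stem.

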